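# Put the larder things back on their matching stands

### The arm

A 7-joint arm with a two-finger parallel gripper is mounted at the origin on a cart in front of the work surface, level with it; the furniture and walls round the work are solid. World frame = base frame: x ahead of the robot, y to its left, z up, the work surface at z = 0. Lengths are in m, angles in rad, forces in N, time in s.
With the tool pointing down it reaches from about 0.35 to 0.9 m from the base axis. Payload 19.9 kg.
Tool frame: the origin (TCP) lies between the finger pads; the fingertips stand 22 mm ahead of it and the grasp point (between the pads) lies 3 mm ahead of it (tip_extent is the distance from the TCP to the fingertips, in m); z points along the fingers, y is the line along which they close (so a half turn about z gives the same grasp; the last joint's range is limited). The gripper opens to 94 mm and grips with 3 to 60 N. Pads are 16 mm wide; open, the fingers measure 119 mm over their backs; the gripper's body (75 mm by 177 mm) begins 78 mm behind the grasp point.
Start: joints at [-1.387, 0.417, -0.01, 1.614, 0.005, 1.111, -0.053], TCP at [0.139, 0.609, 0.227] pointing down, gripper open.
Joint ranges: [-2.81, 2.81], [-0.39, 2.02], [-1.27, 1.25], [0.06, 2.57], [-1.19, 4.33], [0.19, 2], [-2.82, 2.82]. Speed limits (rad/s): [1.89, 1.89, 2.39, 2.39, 3.01, 3.01, 3.01].

### API

Orientations are given as a 3x3 rotation matrix whose columns are the frame's x, y, z axes.
In Python, from station import * gives the robot as it stands. The module is installed in compiled form; this text tells all that it offers.
- The arm moves only by the shell command python3 -m creep 'ROWS'. ROWS is JSON, one flat list of numbers, 5 for each row, row after row: the closure in counts, from 0 (fully open) to 255 (shut), then the shift along the tool's x, y, z in cm, then the turn about the tool's z in rad. In form: [hand, tx, ty, tz, spin, hand, tx, ty, tz, spin, ...]. A call has 1 to 20 rows; each row is the pose to reach, as a shift and turn from the pose commanded when the call began, along the tool's axes at that moment; what a row does not reach only later rows make up. A row lasts 1/8 s, in which the tool goes at most 62.5 mm and 10.7 degrees, less where a joint would pass 70% of its speed; a pose out of reach is approached as far as the arm can. A call with a gripper value outside its range is refused whole. The fingers move at their own pace and stop on an object; the grip force is fixed at half the most. Time passes only in rows, so rows that repeat a pose let the fingers close. It gives the time, the measured TCP pose, the force, the opening and the grip force at its end, in the units of the state.
- get_state(): the state, without advancing time (a new reading comes with each control period).
- snapshot(name): name is "scene" or "top" or "wrist"; returns a dict with "image" (384x512x3 uint8, red, green, blue), "fovy" (degrees; the focal length in pixels is half the picture's height over the tangent of half this angle, whatever the lens; pixels are square), "cx", "cy" (the principal point, pixels), "R" (3x3) and "t" (3): a world point X has camera coordinates R X + t; the wrist camera has in their place "T_tool_cam" (4x4, takes a point from camera to tool coordinates, whose origin is the TCP and whose axes are the flange's). Camera axes: x right, y down, z forward; pixel columns grow to the right and rows downward; lengths in m; the calibration is good to about 2 mm. A picture is of the moment at which its call begins: read the wrist's pose just before it. There is no depth.
- job_done(): hands the job in; it is judged then, once.
The state is a dict: "clock": time; "joint_positions": joint angles; "dq": joint speeds; "effort": joint torques, N m; "eef_pos": TCP position; "ee_rot": TCP orientation; "force": force on the tool from outside, world axes, zero at the start; "ft_torque": the same for the moment, N m; "finger_gap": finger opening in m; "gripper_force": force on a finger pad.
Only numpy, scipy, OpenCV 4.12 (cv2) and the standard library are available. Lean on these libraries where they do the work, as an engineer would, in place of code of your own. Each camera call takes 0.05 s, during which the arm holds its last target. There are 200 camera calls.

### The job

Tidy this corner of the worktop: put the green canister, the honey jar, the salt shaker and the lemon each into the wooden stand whose recess matches its outline (square, large round, small round, oblong), well centred and right down inside the rim, the containers upright and the lemon lying lengthwise in the oblong one. Set them down rather than dropping them, and leave the white-lidded spice jar where it is.

Things in the scene. Friction and masses are not known exactly. Their poses are not given: they have to be found in the camera images.
- canister: Green storage canister, square (92 x 92 mm, rounded corners), 120 mm high with its fixed wooden lid, on which a wooden knob about 20 mm across stands in the middle, from 102 to 120 mm above the underside; too wide to be gripped by its sides, it is lifted by the knob. Origin: centre of the underside; z up, x and y square to its sides. It weighs about 0.2 kg.
- honey_jar: Round clear jar of honey with a yellow lid, 64 mm in diameter, 87 mm high. Origin: centre of the underside; z up. The glass body is 60 mm, the lid 64 mm across and 11 mm high. About 0.25 kg.
- salt_shaker: Slim round glass salt shaker with a grey pierced cap, 44 mm in diameter, 90 mm high. Origin: centre of the underside; z up. The body narrows from 74 mm up to the 34 mm cap. About 0.1 kg.
- lemon: Yellow lemon lying on its side, 71 mm long along its own x, 53 mm wide along y, 51 mm high. Origin: under its middle, at the level of the worktop as it lies at the start; it may roll a little. It weighs about 0.085 kg.
- lemon_middle (a point): The middle of the lemon, 25.5 mm above the worktop as it lies at the start.
- spice_jar: Round spice jar with a white lid (with a dark blue mark on top) and a label, 47 mm in diameter, 98 mm high, standing loose among the things; to be left alone. Origin: centre of the underside.
- square_stand: Fixed stand of dark wood, 11 mm high, with a low rim 8 mm wide round a recess lined with brown cork; the recess floor is 6 mm above the worktop, so the rim stands 5 mm above it. Origin: centre of the underside, in the middle of the recess; z up. Recess square, 108 x 108 mm, sides along x and y.
- large_round_stand: Fixed stand of dark wood, 11 mm high, with a low rim 8 mm wide round a recess lined with brown cork; the recess floor is 6 mm above the worktop, so the rim stands 5 mm above it. Origin: centre of the underside, in the middle of the recess; z up. Recess round, 80 mm in diameter.
- small_round_stand: Fixed stand of dark wood, 11 mm high, with a low rim 8 mm wide round a recess lined with brown cork; the recess floor is 6 mm above the worktop, so the rim stands 5 mm above it. Origin: centre of the underside, in the middle of the recess; z up. Recess round, 60 mm in diameter.
- oblong_stand: Fixed stand of dark wood, 11 mm high, with a low rim 8 mm wide round a recess lined with brown cork; the recess floor is 6 mm above the worktop, so the rim stands 5 mm above it. Origin: centre of the underside, in the middle of the recess; z up. Recess oblong, 76 mm along its x by 40 mm along its y; a lemon laid along x sits between the rims, touching the floor, with its middle about 31 mm above the worktop.

How it is judged:
By the outcome, as a careful person would: the job done as asked, in the order asked, and still so for the second after the job is handed in, with the robot touching nothing.
It also fails if it takes over 128 s, if anything falls off the work surface, if the arm or the gripper's body presses on something with over 40 N, if the wrist force passes 120 N, or if a joint passes its speed limit or range.

## Working session

There is one attempt and no reset: what is moved stays moved. The work goes in short steps, Python scripts to look and compute and a shell command to move; the robot and the scene stay as the last step left them, time stands still between calls to the robot, and variables do not carry over. Pictures are saved under pics/ and viewed, at most 14 in all, crops included, and the job is handed in when it is done.

```bash
mkdir -p pics; python3 - <<'E'
from station import *
import cv2,numpy as np
s=get_state();print({k:np.round(v,3).tolist() for k,v in s.items()})
for n in["scene","top"]:
    d=snapshot(n);cv2.imwrite(f"pics/{n}0.png",cv2.resize(d["image"][:,:,::-1],(800,600),interpolation=cv2.INTER_CUBIC))
    print(n,d["fovy"],d["cx"],d["cy"],np.round(d["R"],4).tolist(),np.round(d["t"],4).tolist())
E
```

```text
{'clock': 0.0, 'joint_positions': [-1.388, 0.418, -0.01, 1.614, 0.005, 1.111, -0.053], 'dq': [-0.001, -0.001, 0.0, 0.001, 0.001, -0.001, 0.001], 'effort': [-0.0, -85.126, 0.638, -42.597, -0.049, 0.019, 0.0], 'eef_pos': [0.139, 0.609, 0.227], 'ee_rot': [[-0.975, 0.223, -0.0], [0.223, 0.975, -0.001], [-0.0, -0.001, -1.0]], 'force': [-0.092, -0.728, -0.1], 'ft_torque': [-0.01, -0.016, 0.024], 'gripper_force': 0.0, 'finger_gap': 0.094}
scene 54.27196639465246 253.33899184703938 190.77274696761026 [[0.6801, -0.7327, -0.0234], [-0.3229, -0.2708, -0.9069], [0.6581, 0.6244, -0.4208]] [-0.2652, 0.164, 1.0683]
top 49.865158662270446 253.71266191615905 194.69708147071398 [[0.0144, -0.9999, 0.0012], [-0.9931, -0.0144, -0.1167], [0.1167, 0.0004, -0.9932]] [0.0016, 0.3936, 1.1443]
```

View pics/scene0.png

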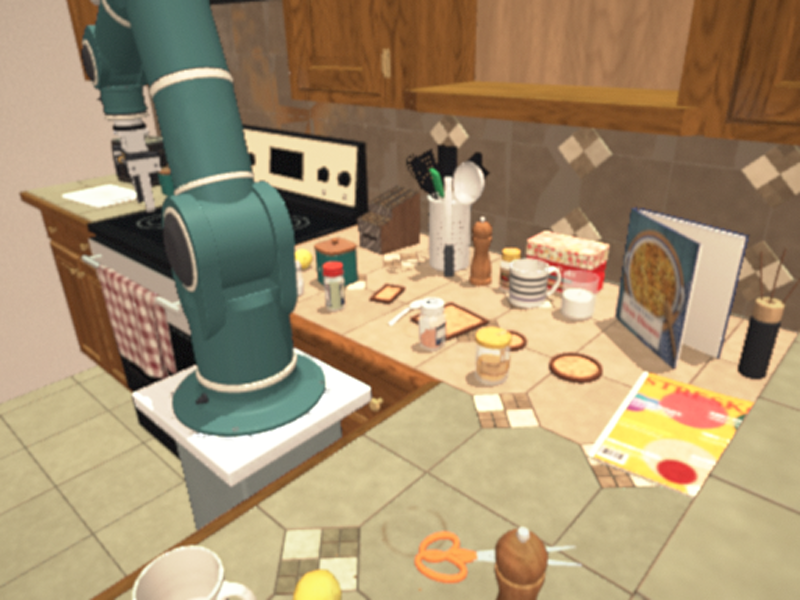

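View pics/top0.png

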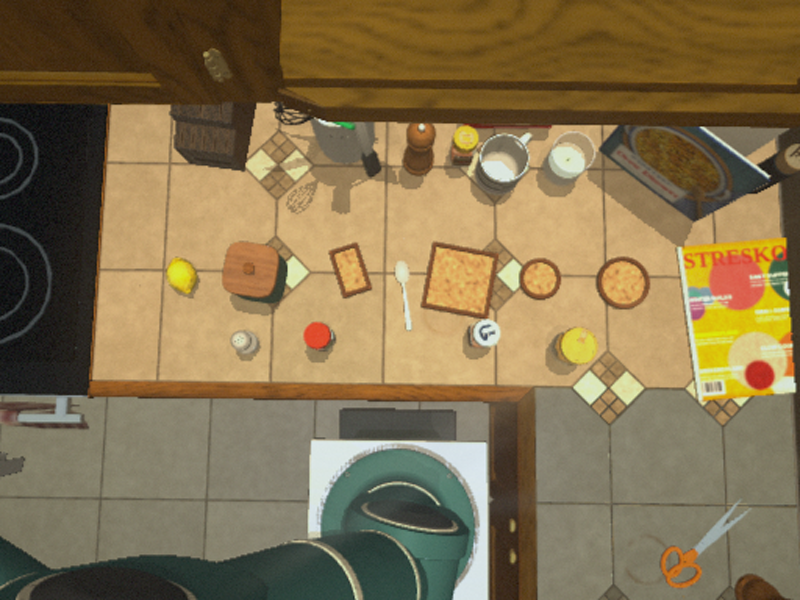

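The scene shows the lemon (183,275), canister (253,271), salt shaker (243,342), honey jar (577,346) and spice jar (485,334). The stands are oblong (350,270), square (460,279), small round (540,279) and large round (623,283). I'll enlarge crops next.

```bash
cat > h.py <<'E'
from station import *
import cv2,numpy as np
def pix(d,u,v,z,R=None,t=None):
    R=np.array(d["R"] if R is None else R);t=np.array(d["t"] if t is None else t)
    f=192/np.tan(np.radians(d["fovy"]/2))
    c=-R.T@t; r=R.T@np.array([(u-d["cx"])/f,(v-d["cy"])/f,1]); return c+r*(z-c[2])/r[2]
def wcam(d,s):
    T=np.array(d["T_tool_cam"]);Rw=np.array(s["ee_rot"]);W=np.eye(4);W[:3,:3]=Rw;W[:3,3]=s["eef_pos"]
    M=np.linalg.inv(W@T);return M[:3,:3],M[:3,3]
E
python3 - <<'E'
from h import *
im=snapshot("top")["image"][:,:,::-1]
# full scale factor 5.. crop left x 90-250,y145-235 ; right x 255-425
for n,x0 in(("L",95),("R",260)):
    c=im[145:240,x0:x0+160];c=cv2.resize(c,(800,475),interpolation=cv2.INTER_CUBIC);cv2.imwrite(f"pics/top{n}.png",c)
E
```

```text
(no output)
```

View pics/topL.png

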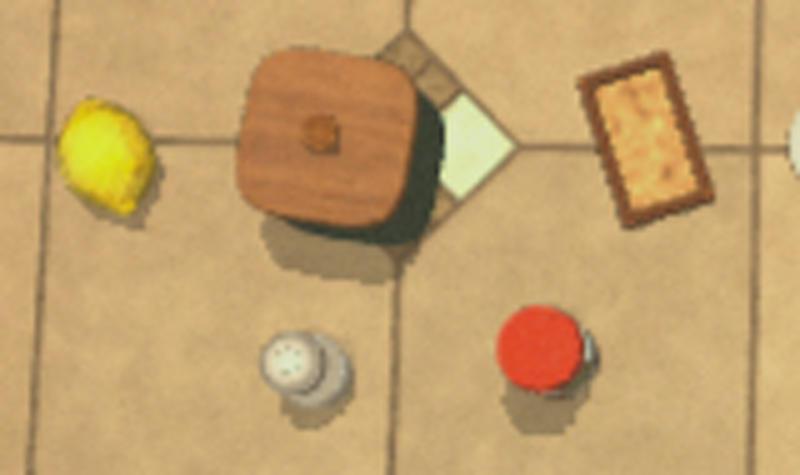

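View pics/topR.png

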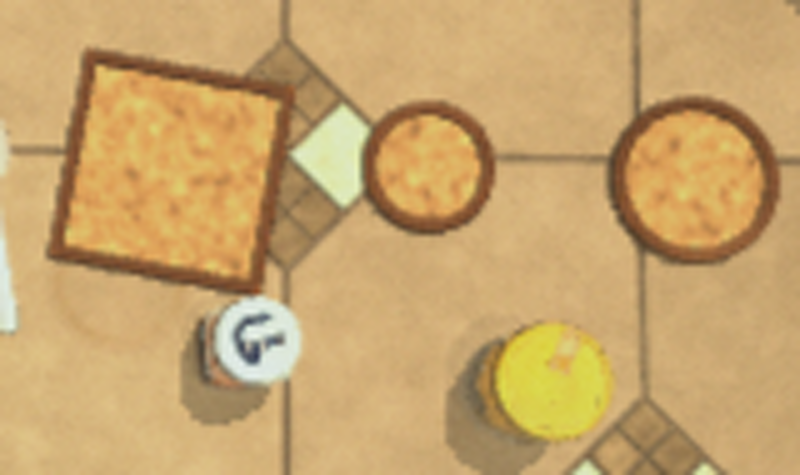

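The crops give clean centres and edges for everything: lemon axis (92,98)-(125,215), knob (322,131), salt cap (290,361), plus stand corners and rings. I'll convert these to world positions.

```bash
python3 - <<'E'
from h import *
d=snapshot("top")
def p(x0,X,Y,z): return pix(d,x0+X/5-.4,145+Y/5-.4,z)
L,R=95,260
a,b=p(L,92,98,.025),p(L,125,215,.025)
pr=lambda n,v,ang="":print(n,np.round(v[:2],4),ang)
dg=lambda v:round(float(np.degrees(np.arctan2(v[1],v[0]))),1)
pr("lemon",p(L,107,157,.02),dg(b-a))
pr("knob",p(L,322,131,.12)); pr("lid",p(L,327,138,.1)); print("canister ang",dg(p(L,275,48,.1)-p(L,395,62,.1)),dg(p(L,255,208,.1)-p(L,370,228,.1)),dg(p(L,247,85,.1)-p(L,238,185,.1)),dg(p(L,416,95,.1)-p(L,398,205,.1)))
pr("salt",p(L,290,361,.09));pr("red",p(L,540,348,.09))
def st(x0,C):
    P=[p(x0,*c,.011) for c in C];return np.mean(P,0),[dg(P[1]-P[0]),dg(P[2]-P[1]),dg(P[2]-P[3]),dg(P[3]-P[0])],[round(float(np.linalg.norm(P[i]-P[i-1])),3) for i in range(4)]
print("oblong",st(L,[(578,80),(665,52),(715,200),(628,230)]))
print("square",st(R,[(88,48),(297,90),(258,293),(48,255)]))
pr("small",p(R,429,167,.011));pr("large",p(R,694,180,.011));pr("honey",p(R,553,381,.087));pr("spice",p(R,259,340,.098))
# surroundings
E
```

```text
lemon [0.4418 0.4002] -161.6
knob [0.4413 0.2551] 
lid [0.441  0.2569] 
canister ang 84.1 80.9 -2.5 -7.1
salt [0.3229 0.2739] 
red [0.3317 0.1419] 
oblong (array([0.45753073, 0.09392726, 0.011     ]), [-71.0, -160.4, -69.9, -160.4], [0.092, 0.053, 0.091, 0.053])
square (array([ 0.44262178, -0.10803756,  0.011     ]), [-100.7, 169.1, -99.5, 169.7], [0.123, 0.123, 0.12, 0.122])
small [ 0.447  -0.2551] 
large [ 0.4417 -0.4071] 
honey [ 0.3208 -0.3026] 
spice [ 0.3395 -0.1452]
```

```bash
python3 -m creep '[0,-6,-4.5,0,-0.1, 0,-12,-9,0,-0.225, 0,-18,-13.4,0,-0.225, 0,-24,-17.8,0,-0.225, 0,-30,-22.3,0,-0.225, 0,-34,-25.3,0,-0.225, 0,-36.5,-27.2,0,-0.225, 0,-37.3,-27.8,0,-0.225, 0,-37.3,-27.8,0,-0.225, 0,-37.3,-27.8,0,-0.225]'
python3 - <<'E'
from h import *
s=get_state();d=snapshot("wrist");print(np.round(s["eef_pos"],4),np.round(s["ee_rot"],3).tolist(),np.round(d["T_tool_cam"],3).tolist())
cv2.imwrite("pics/w1.png",cv2.resize(d["image"][:,:,::-1],(800,600),interpolation=cv2.INTER_CUBIC))
E
```

```text
clock: 1.45
eef_pos: [0.4404, 0.2558, 0.2274]
ee_rot: [[-1.0, -0.001, -0.0], [-0.001, 1.0, -0.0], [0.0, -0.0, -1.0]]
force: [-0.3, 0.6, 0.4]
finger_gap: 0.0938
gripper_force: 0.0
[0.4404 0.2558 0.2274] [[-1.0, -0.001, -0.0], [-0.001, 1.0, -0.0], [0.0, -0.0, -1.0]] [[0.001, -0.963, -0.271, 0.078], [1.0, 0.001, -0.0, 0.0], [0.001, -0.271, 0.963, -0.157], [0.0, 0.0, 0.0, 1.0]]
```

View pics/w1.png

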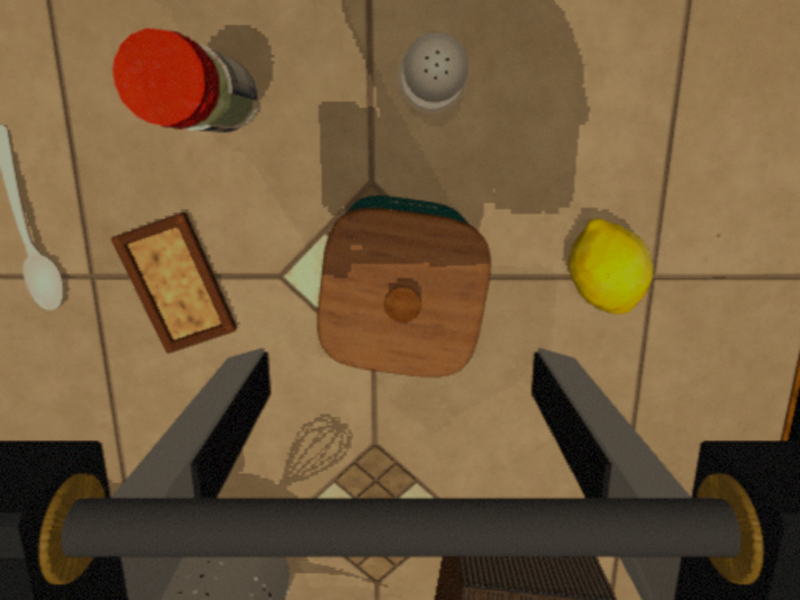

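The wrist view shows the knob at (403,302), salt cap at (436,62), lemon centre near (611,267) and oblong stand corners at (113,239), (184,214), (236,325) and (167,351).

```bash
python3 - <<'E'
from h import *
s=get_state();d=snapshot("wrist");R,t=wcam(d,s)
q=lambda X,Y,z:pix(d,X/1.5625-.18,Y/1.5625-.18,z,R,t)
dg=lambda v:round(float(np.degrees(np.arctan2(v[1],v[0]))),1)
for n,X,Y,z in(("knob",403,302,.118),("salt",436,62,.09),("lemon",611,267,.022)):print(n,q(X,Y,z).round(4))
print("lemon",dg(q(625,312,.02)-q(597,222,.03)))
O=[q(*c,.011) for c in((113,239),(184,214),(236,325),(167,351))];print("obl",np.mean(O,0).round(4),dg(O[2]-O[1]),dg(O[3]-O[0]),dg(O[1]-O[0]))
for a,b in(((362,210),(465,224)),((490,260),(474,350)),((328,250),(319,340)),((345,370),(445,377))):print(dg(q(*a,.1)-q(*b,.1)))
E
```

```text
knob [0.4398 0.2573 0.118 ]
salt [0.322  0.2735 0.09  ]
lemon [0.4425 0.4001 0.022 ]
lemon 24.7
obl [0.4582 0.0957 0.011 ] 20.1 18.7 108.8
-97.5
172.8
172.5
-94.1
```

```bash
python3 -m creep '[0,0,0.1,4,0, 0,0,0.1,8,0, 0,0,0.1,10,0, 0,0,0.1,10,0, 0,0,0.1,10,0, 200,0,0.1,10,0, 255,0,0.1,10,0, 255,0,0.1,10,0, 255,0,0.1,10,0, 255,0,0.1,10,0, 255,0,0.1,10,0, 255,0,0.1,10,0, 255,0,0.1,10,0, 255,0,0.1,9.6,0, 255,0,0.1,8.5,0, 255,0,0.1,7,0, 255,0,0.1,5.5,0, 255,0,0.1,4.5,0, 255,0,0.1,4.5,0]'
```

```text
clock: 3.92
eef_pos: [0.4413, 0.2563, 0.1833]
ee_rot: [[-1.0, -0.0, 0.001], [-0.0, 1.0, 0.001], [-0.001, 0.001, -1.0]]
force: [0.3, -1.1, -2.9]
finger_gap: 0.0174
gripper_force: 30.0
```

```bash
python3 -m creep '[255,0,-1,0,0, 255,0,-3.5,0,0, 255,0,-7.5,0,0, 255,0,-12,0,0.03, 255,0,-16.5,0,0.06, 255,0,-20,0,0.06, 255,0,-22,0,0.06, 255,0,-22.6,0,0.06, 255,0,-22.6,0,0.06]'
python3 - <<'E'
from h import *
s=get_state();d=snapshot("wrist");np.save("w2s.npy",s,allow_pickle=True)
cv2.imwrite("pics/w2.png",cv2.resize(d["image"][:,:,::-1],(800,600),interpolation=cv2.INTER_CUBIC))
E
```

```text
clock: 5.05
eef_pos: [0.4408, 0.0302, 0.1823]
ee_rot: [[-0.998, 0.06, -0.0], [0.06, 0.998, -0.0], [0.0, -0.0, -1.0]]
force: [-0.3, 0.1, -2.8]
finger_gap: 0.0171
gripper_force: 30.0
```

View pics/w2.png

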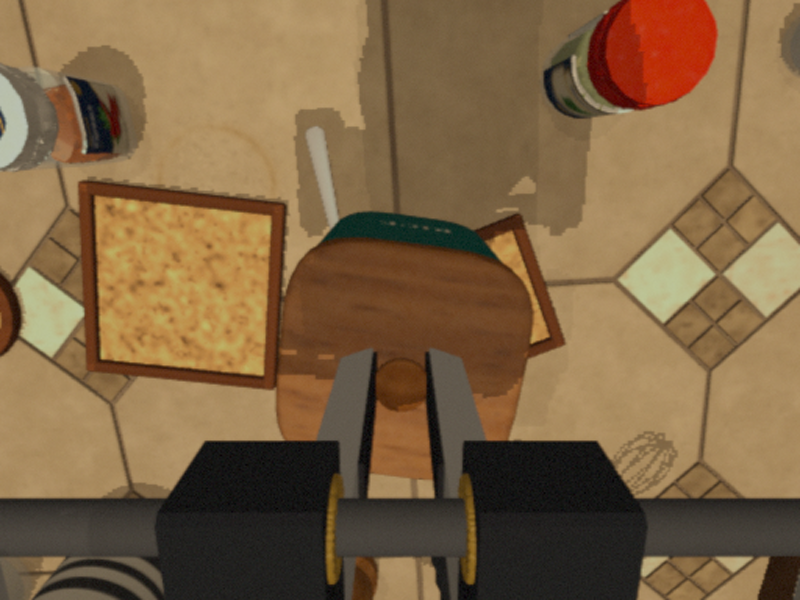

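The canister is held. The square stand's outer corners are at (80,182), (287,203), (277,388) and (87,372).

```bash
python3 - <<'E'
from h import *
s=get_state();d=snapshot("wrist");R,t=wcam(d,s)
q=lambda X,Y,z:pix(d,X/1.5625-.18,Y/1.5625-.18,z,R,t)
dg=lambda v:round(float(np.degrees(np.arctan2(v[1],v[0]))),1)
O=[q(*c,.011) for c in((80,182),(287,203),(277,388),(87,372))];m=np.mean(O,0);print("sq",m.round(4),[dg(O[i]-O[i-1]) for i in range(4)])
for a,b in(((335,243),(492,257)),((288,290),(278,390)),((530,325),(518,425))):print(dg(q(*b,.156)-q(*a,.156)))
kn=q(400,383,.175);print(kn.round(4),np.array(s["ee_rot"]).T@(np.append(m[:2],0)-np.append(s["eef_pos"][:2],0))*100)
E
```

```text
sq [ 0.4433 -0.1065  0.011 ] [169.7, 80.9, -9.7, -98.6]
81.5
-12.0
-6.1
[0.4385 0.0307 0.175 ] [-1.05819351e+00 -1.36691377e+01  9.00100481e-04]
```

```bash
python3 -m creep '[255,-0.1,-1.2,0,0, 255,-0.3,-4,0,0, 255,-0.6,-8,0,0, 255,-0.9,-11.5,0,0, 255,-1,-13.2,0,0, 255,-1.04,-13.75,0.5,0, 255,-1.04,-13.75,2,0, 255,-1.04,-13.75,3.2,0, 255,-1.04,-13.75,4,0, 255,-1.04,-13.75,4.4,0, 255,-1.04,-13.75,4.6,0, 255,-1.04,-13.75,4.6,0]'
```

```text
clock: 6.65
eef_pos: [0.4433, -0.1078, 0.1366]
ee_rot: [[-0.998, 0.06, 0.0], [0.06, 0.998, -0.0], [-0.0, -0.0, -1.0]]
force: [-0.4, -0.2, -1.9]
finger_gap: 0.0169
gripper_force: 30.0
```

```bash
python3 -m creep '[255,0,0,0.1,0, 255,0,0,0.2,0, 255,0,0,0.3,0, 255,0,0,0.35,0, 255,0,0,0.35,0]'
```

```text
clock: 7.28
eef_pos: [0.4435, -0.1076, 0.1334]
ee_rot: [[-0.998, 0.06, 0.001], [0.06, 0.998, 0.0], [-0.001, 0.0, -1.0]]
force: [0.3, 2.4, 5.2]
finger_gap: 0.0173
gripper_force: 30.0
```

```bash
python3 -m creep '[230,0,0,0,0, 200,0,0,0,0, 160,0,0,0,0, 100,0,0,0,0, 0,0,0,0,0, 0,0,0,-1,0, 0,0,0,-4,0, 0,0,0,-8,0, 0,0,0,-10,-0.06, 0,0,-2,-10,-0.06, 0,2,-7,-10,-0.06, 0,4,-12,-10,-0.06, 0,6,-16,-10,-0.06, 0,7,-18,-10,-0.06, 0,7,-18,-10,-0.06]'
python3 - <<'E'
from h import *
d=snapshot("wrist")
cv2.imwrite("pics/w3.png",cv2.resize(d["image"][:,:,::-1],(800,600),interpolation=cv2.INTER_CUBIC))
E
```

```text
clock: 9.15
eef_pos: [0.3617, -0.2845, 0.2336]
ee_rot: [[-1.0, 0.003, 0.001], [0.003, 1.0, -0.0], [-0.001, -0.0, -1.0]]
force: [-0.2, 0.8, -0.2]
finger_gap: 0.0939
gripper_force: 0.0
```

View pics/w3.png

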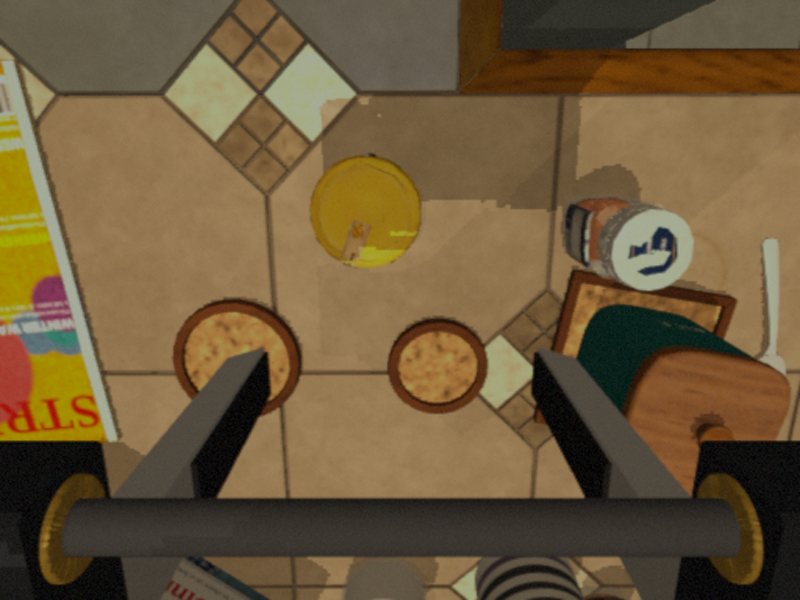

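The canister stands in the square recess. Honey lid is at (366,211), the large stand at (237,356) and the small stand at (438,365).

```bash
python3 - <<'E'
from h import *
s=get_state();d=snapshot("wrist");R,t=wcam(d,s)
q=lambda X,Y,z:pix(d,X/1.5625-.18,Y/1.5625-.18,z,R,t)
for n,X,Y,z in(("honey",366,211,.087),("large",237,356,.011),("small",438,365,.011),("knob",716,440,.12)):print(n,q(X,Y,z).round(4))
E
```

```text
honey [ 0.3201 -0.3027  0.087 ]
large [ 0.4376 -0.4065  0.011 ]
small [ 0.4448 -0.2552  0.011 ]
knob [ 0.4439 -0.1065  0.12  ]
```

```bash
python3 -m creep '[0,2.5,-1,0,0, 0,4.1,-1.8,1,0, 0,4.1,-1.8,5,0, 0,4.1,-1.8,10,0, 0,4.1,-1.8,14,0, 0,4.1,-1.8,17,0, 0,4.1,-1.8,18.5,0, 0,4.1,-1.8,18.5,0, 60,4.1,-1.8,18.5,0, 110,4.1,-1.8,18.5,0, 255,4.1,-1.8,18.5,0, 255,4.1,-1.8,18.5,0, 255,4.1,-1.8,18.5,0, 255,4.1,-1.8,18.5,0, 255,4.1,-1.8,18,0, 255,4.1,-1.8,16,0, 255,4.1,-1.8,13.5,0, 255,4.1,-1.8,12,0, 255,4.1,-1.8,11.5,0, 255,4.1,-1.8,11.5,0]'
```

```text
clock: 11.75
eef_pos: [0.3216, -0.3011, 0.1178]
ee_rot: [[-1.0, -0.001, 0.0], [-0.001, 1.0, 0.0], [-0.0, 0.0, -1.0]]
force: [-0.9, -0.1, -2.8]
finger_gap: 0.0632
gripper_force: 30.0
```

```bash
python3 -m creep '[255,-1,-0.9,0,0, 255,-3.5,-3,0,0, 255,-6.5,-5.8,0,0, 255,-9.5,-8.4,0,0, 255,-11.4,-10,0,0, 255,-11.95,-10.5,0,0, 255,-11.95,-10.5,1,0, 255,-11.95,-10.5,3,0, 255,-11.95,-10.5,4.6,0, 255,-11.95,-10.5,5.6,0, 255,-11.95,-10.5,6,0, 255,-11.95,-10.5,6,0]'
python3 - <<'E'
from h import *
for n in("wrist",):
  d=snapshot(n);cv2.imwrite("pics/w4.png",cv2.resize(d["image"][:,:,::-1],(800,600),interpolation=cv2.INTER_CUBIC))
E
```

```text
clock: 13.25
eef_pos: [0.4411, -0.4063, 0.058]
ee_rot: [[-1.0, -0.0, 0.0], [-0.0, 1.0, -0.0], [-0.0, -0.0, -1.0]]
force: [-1.0, -0.3, -1.6]
finger_gap: 0.0631
gripper_force: 30.0
```

View pics/w4.png

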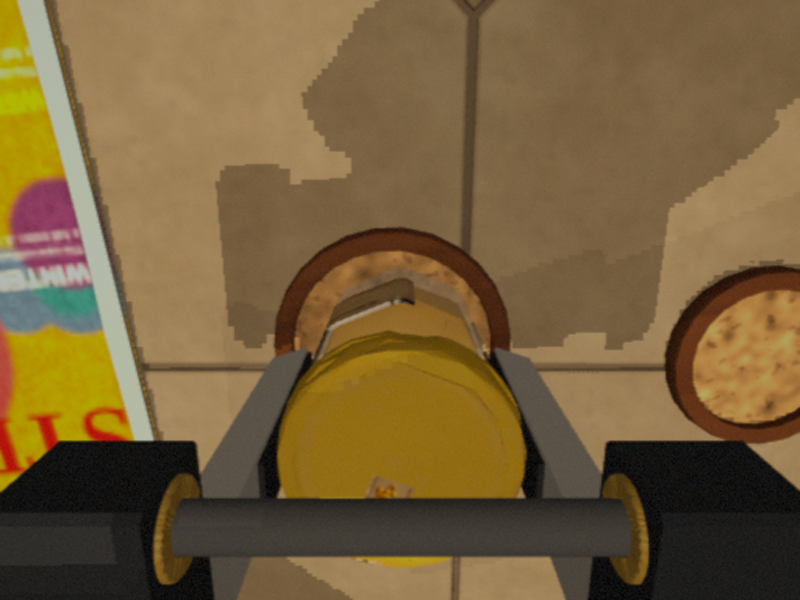

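The jar sits about 2–3 mm to +y of the ring centre (ring edges at columns 276/511, lid centre near 402). The ring's near edge is at row 229, so I'll check x from that.

```bash
python3 - <<'E'
from h import *
s=get_state();d=snapshot("wrist");R,t=wcam(d,s)
q=lambda X,Y,z:pix(d,X/1.5625-.18,Y/1.5625-.18,z,R,t)
print("ring near edge",q(393,229,.011),"-> cx",q(393,229,.011)[0]+.048,"y",(q(276,345,.011)[1]+q(511,345,.011)[1])/2)
print("lid",q(278,450,.09)[1],q(525,450,.09)[1],"lid near edge",q(402,334,.096),"small near",q(757,266,.011)[0]+.038, "bottom",q(757,443,.011)[0]-.038)
E
```

```text
ring near edge [ 0.39383285 -0.40935188  0.011     ] -> cx 0.44183285492584207 y -0.40927567489316186
lid -0.43834767755969706 -0.37383317518929304 lid near edge [ 0.40550012 -0.40603057  0.096     ] small near 0.4459316962876127 bottom 0.4466839479390931
```

```bash
python3 -m creep '[255,-0.2,-0.1,0,0, 255,-0.35,-0.2,0,0, 255,-0.35,-0.2,0.15,0, 255,-0.35,-0.2,0.3,0, 255,-0.35,-0.2,0.4,0, 255,-0.35,-0.2,0.45,0, 255,-0.35,-0.2,0.45,0]'
```

```text
clock: 14.22
eef_pos: [0.4445, -0.4084, 0.0545]
ee_rot: [[-1.0, 0.0, 0.001], [0.0, 1.0, 0.0], [-0.001, 0.0, -1.0]]
force: [-5.0, 5.9, 19.0]
finger_gap: 0.0635
gripper_force: 30.0
```

```bash
python3 -m creep '[255,0,0,-0.05,0, 140,0,0,-0.05,0, 100,0,0,-0.05,0, 50,0,0,-0.05,0, 0,0,0,-0.05,0, 0,0,0,-0.05,0, 0,0,0,-2,0, 0,0,0,-7,0, 0,0,0,-13,0, 0,0,0,-17,0, 0,0,0,-18,0, 0,0,5,-18,0, 0,0.5,11,-18,0, 0,1.5,16,-18,0, 0,2,18,-18,0, 0,2,18,-18,0]'
python3 - <<'E'
from h import *
s=get_state();d=snapshot("wrist");cv2.imwrite("pics/w5.png",cv2.resize(d["image"][:,:,::-1],(800,600),interpolation=cv2.INTER_CUBIC))
E
```

```text
clock: 16.23
eef_pos: [0.4244, -0.227, 0.2338]
ee_rot: [[-1.0, -0.002, 0.0], [-0.002, 1.0, 0.001], [-0.0, 0.001, -1.0]]
force: [0.9, -0.8, 0.4]
finger_gap: 0.0942
gripper_force: 0.0
```

View pics/w5.png

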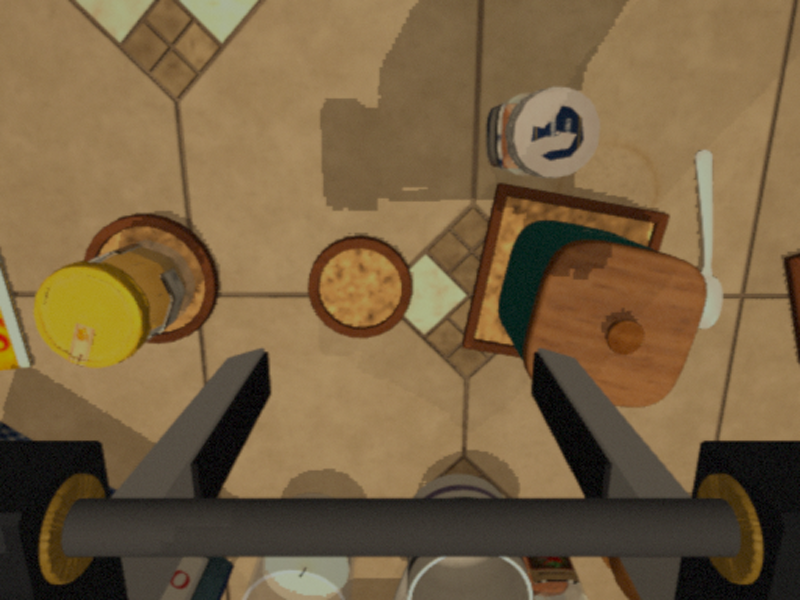

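Honey jar is inside the large ring (lid (92,314), ring (152,278)). The canister is in its recess (knob (626,336)), the small stand is at (361,286), and the spice jar hasn't moved.

```bash
python3 - <<'E'
from h import *
s=get_state();d=snapshot("wrist");R,t=wcam(d,s)
q=lambda X,Y,z:pix(d,X/1.5625-.18,Y/1.5625-.18,z,R,t).round(4)
print("lid",q(92,314,.093),"ring",q(152,278,.011),"small",q(361,286,.011),"knob",q(626,336,.124))
A,B,C=q(502,184,.011),q(668,213,.011),q(464,347,.011);print("sq",(B+C)/2)
E
```

```text
lid [ 0.4411 -0.4062  0.093 ] ring [ 0.4398 -0.4078  0.011 ] small [ 0.4455 -0.2569  0.011 ] knob [ 0.4426 -0.1103  0.124 ]
sq [ 0.44235 -0.11105  0.011  ]
```

```bash
python3 -m creep '[0,0,4,0,0, 0,0,10,0,0, 0,0,16,0,0, 0,0,22,0,0, 0,1,28,0,0, 0,3,34,0,0, 0,6,40,0,0, 0,8,45,0,0, 0,9.7,49,0,0, 0,10.2,50.1,0,0, 0,10.2,50.1,0,0, 0,10.2,50.1,0,0]'
```

```text
clock: 17.82
eef_pos: [0.3234, 0.2715, 0.2334]
ee_rot: [[-1.0, 0.002, -0.0], [0.002, 1.0, -0.0], [0.0, -0.0, -1.0]]
force: [-0.3, -0.6, -0.3]
finger_gap: 0.0941
gripper_force: 0.0
```

```bash
python3 -m creep '[0,0.1,0.2,3,0, 0,0.1,0.2,8,0, 0,0.1,0.2,13,0, 0,0.1,0.2,17,0, 0,0.1,0.2,18.5,0, 0,0.1,0.2,18.5,0, 80,0.1,0.2,18.5,0, 120,0.1,0.2,18.5,0, 255,0.1,0.2,18.5,0, 255,0.1,0.2,18.5,0, 255,0.1,0.2,18.5,0, 255,0.1,0.2,18.5,0, 255,0.1,0.2,18.5,0, 255,0.1,0.2,17.5,0, 255,0.1,0.2,14,0, 255,0.1,0.2,9,0, 255,0.1,0.2,5,0, 255,0.1,0.2,3,0, 255,0.1,0.2,2.5,0, 255,0.1,0.2,2.5,0]'
```

```text
clock: 20.32
eef_pos: [0.3212, 0.2746, 0.2082]
ee_rot: [[-1.0, -0.0, -0.0], [-0.0, 1.0, -0.0], [0.0, -0.0, -1.0]]
force: [-0.0, 0.5, -0.8]
finger_gap: 0.0412
gripper_force: 30.0
```

```bash
python3 -m creep '[255,-1,-2,0,0, 255,-3,-6,0,0, 255,-5.5,-11,0,0, 255,-8,-16,0,0, 255,-10,-21,0,0, 255,-11.5,-26,0,0, 255,-12.4,-31,0,0, 255,-12.4,-36,0,0, 255,-12.4,-41,0,0, 255,-12.4,-46,0,0, 255,-12.4,-50,0,0, 255,-12.4,-52.3,0,0, 255,-12.4,-53,1,0, 255,-12.4,-53,4,0, 255,-12.4,-53,8,0, 255,-12.4,-53,11,0, 255,-12.4,-53,13,0, 255,-12.4,-53,14,0, 255,-12.4,-53,14,0]'
python3 - <<'E'
from h import *
d=snapshot("wrist");cv2.imwrite("pics/w6.png",cv2.resize(d["image"][:,:,::-1],(800,600),interpolation=cv2.INTER_CUBIC))
E
```

```text
clock: 22.7
eef_pos: [0.4451, -0.2547, 0.0678]
ee_rot: [[-1.0, -0.001, -0.001], [-0.001, 1.0, 0.0], [0.001, 0.0, -1.0]]
force: [-0.2, 0.0, -1.0]
finger_gap: 0.041
gripper_force: 30.0
```

View pics/w6.png

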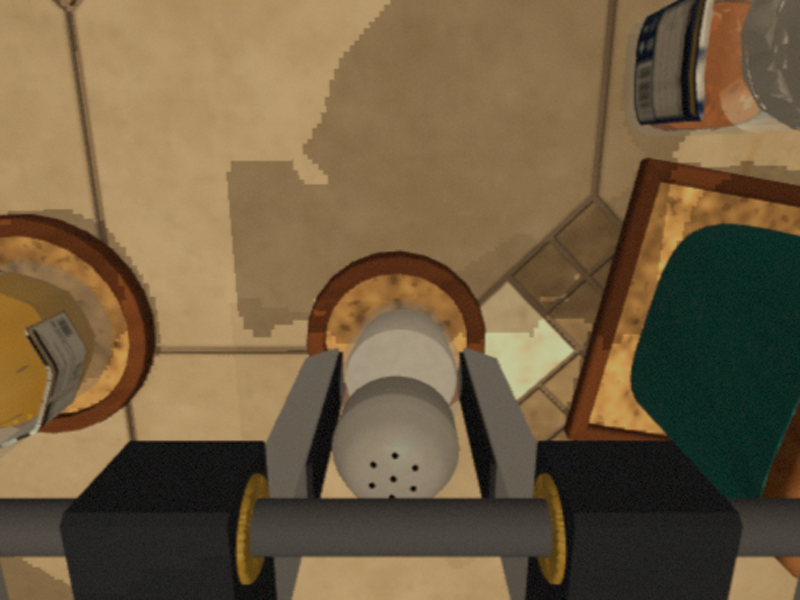

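The shaker hovers over the small ring (ring edges at columns 307/486, near edge at row 252; body edges 345/460, near edge at row 308).

```bash
python3 - <<'E'
from h import *
s=get_state();d=snapshot("wrist");R,t=wcam(d,s)
q=lambda X,Y,z:pix(d,X/1.5625-.18,Y/1.5625-.18,z,R,t).round(4)
print("ring cx",q(397,252,.011)[0]+.038,"cy",(q(307,335,.011)[1]+q(486,335,.011)[1])/2)
print("shaker cx",q(402,308,.02)[0]+.022,"cy",(q(345,375,.04)[1]+q(460,375,.04)[1])/2,"holes",q(395,470,.11))
E
```

```text
ring cx 0.44699999999999995 cy -0.2567
shaker cx 0.45180000000000003 cy -0.25425 holes [ 0.4436 -0.2563  0.11  ]
```

```bash
python3 -m creep '[255,0,-0.1,0.4,0, 255,0,-0.1,0.8,0, 255,0,-0.1,1.1,0, 255,0,-0.1,1.25,0, 255,0,-0.1,1.35,0, 255,0,-0.1,1.4,0, 255,0,-0.1,1.4,0]'
```

```text
clock: 23.68
eef_pos: [0.4456, -0.2563, 0.0545]
ee_rot: [[-1.0, -0.0, 0.0], [-0.0, 1.0, -0.0], [-0.0, -0.0, -1.0]]
force: [0.5, -0.3, -0.9]
finger_gap: 0.0415
gripper_force: 30.0
```

```bash
python3 -m creep '[255,0,0,0.05,0, 255,0,0,0.1,0, 255,0,0,0.1,0]'
```

```text
clock: 24.05
eef_pos: [0.4458, -0.2564, 0.0544]
ee_rot: [[-1.0, -0.0, 0.001], [-0.0, 1.0, 0.0], [-0.001, 0.0, -1.0]]
force: [-5.0, 4.6, 20.9]
finger_gap: 0.0408
gripper_force: 30.0
```

```bash
python3 -m creep '[255,0,0,-0.1,0, 180,0,0,-0.1,0, 150,0,0,-0.1,0, 110,0,0,-0.1,0, 60,0,0,-0.1,0, 0,0,0,-0.1,0, 0,0,0,-0.1,0, 0,0,0,-2,0, 0,0,0,-7,0, 0,0,0,-12,0, 0,0,0,-16,0, 0,0,0,-18,0, 0,0,4,-18,0, 0,0,10,-18,0, 0,0,16,-18,0, 0,0,22,-18,0, 0,0,28,-18,0, 0,0,34,-18,0, 0,0,40,-18,0, 0,0,46,-18,0]'
python3 -m creep '[0,0,4,0,-0.1, 0,0,10,0,-0.2, 0,0,15,0,-0.37, 0,0,18,0,-0.37, 0,0,19.5,0,-0.37, 0,0,19.5,0,-0.37, 0,0,19.5,0,-0.37, 0,0,19.5,0,-0.37]'
python3 - <<'E'
from h import *
d=snapshot("wrist");cv2.imwrite("pics/w7.png",cv2.resize(d["image"][:,:,::-1],(800,600),interpolation=cv2.INTER_CUBIC))
E
```

```text
clock: 26.55
eef_pos: [0.4453, 0.2053, 0.235]
ee_rot: [[-1.0, 0.001, 0.002], [0.001, 1.0, 0.0], [-0.002, 0.0, -1.0]]
force: [1.6, 0.1, -0.7]
finger_gap: 0.0939
gripper_force: 0.0
clock: 27.55
eef_pos: [0.4458, 0.3977, 0.2338]
ee_rot: [[-0.933, -0.361, 0.0], [-0.361, 0.933, -0.0], [-0.0, -0.0, -1.0]]
force: [-0.1, -0.6, -0.6]
finger_gap: 0.0937
gripper_force: 0.0
```

View pics/w7.png

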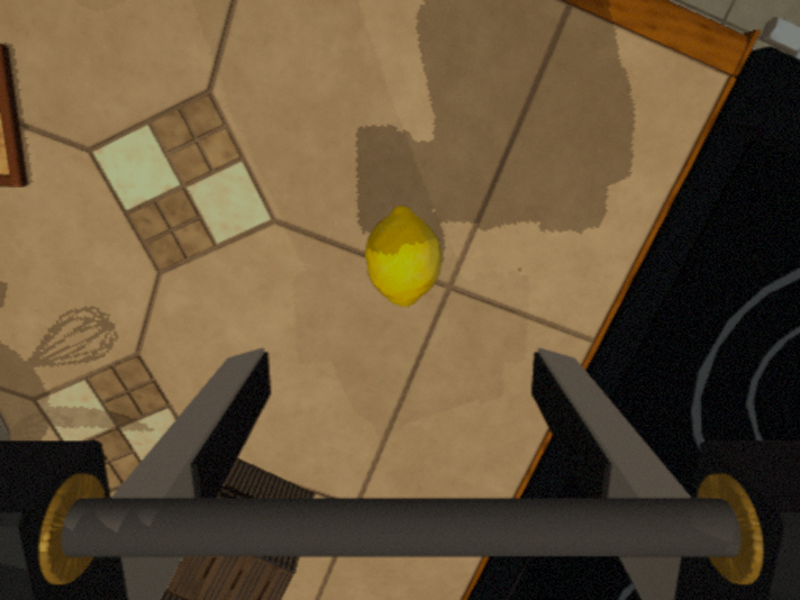

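The lemon's axis is upright in the image, (403,207) to (404,306), centre (403,256), so the gripper is aligned with it.

```bash
python3 - <<'E'
from h import *
s=get_state();d=snapshot("wrist");R,t=wcam(d,s)
q=lambda X,Y,z:pix(d,X/1.5625-.18,Y/1.5625-.18,z,R,t)
m=(q(403,207,.027)+q(404,306,.024))/2;print(m.round(4),(np.array(s["ee_rot"]).T@(m-s["eef_pos"])*100).round(2))
E
```

```text
[0.4423 0.3984 0.0255] [ 0.31  0.17 20.83]
```

```bash
python3 -m creep '[0,0.3,0.2,3,0, 0,0.3,0.2,8,0, 0,0.3,0.2,13,0, 0,0.3,0.2,17,0, 0,0.3,0.2,19.5,0, 0,0.3,0.2,20.1,0, 0,0.3,0.2,20.1,0, 80,0.3,0.2,20.1,0, 110,0.3,0.2,20.1,0, 255,0.3,0.2,20.1,0, 255,0.3,0.2,20.1,0, 255,0.3,0.2,20.1,0, 255,0.3,0.2,20.1,0, 255,0.3,0.2,19.5,0, 255,0.3,0.2,17,0, 255,0.3,0.2,14,0, 255,0.3,0.2,12,0, 255,0.3,0.2,11.1,0, 255,0.3,0.2,11.1,0]'
```

```text
clock: 30.02
eef_pos: [0.442, 0.3996, 0.1227]
ee_rot: [[-0.932, -0.362, 0.0], [-0.362, 0.932, 0.0], [-0.0, 0.0, -1.0]]
force: [-0.0, -0.3, -1.6]
finger_gap: 0.0504
gripper_force: 30.0
```

```bash
python3 -m creep '[255,0.4,-1.2,0,0, 255,1.2,-3.6,0,0, 255,2.6,-8,0,0, 255,4.2,-12.8,0,0, 255,5.8,-17.6,0,0.03, 255,7.4,-22.4,0,0.03, 255,8.7,-26.5,0,0.03, 255,9.4,-28.5,0,0.03, 255,9.54,-28.97,1,0.03, 255,9.54,-28.97,3,0.03, 255,9.54,-28.97,5,0.03, 255,9.54,-28.97,6.3,0.03, 255,9.54,-28.97,6.8,0.03, 255,9.54,-28.97,6.8,0.03]'
python3 - <<'E'
from h import *
d=snapshot("wrist");cv2.imwrite("pics/w8.png",cv2.resize(d["image"][:,:,::-1],(800,600),interpolation=cv2.INTER_CUBIC))
E
```

```text
clock: 31.78
eef_pos: [0.4577, 0.095, 0.0543]
ee_rot: [[-0.943, -0.334, -0.0], [-0.334, 0.943, -0.0], [0.0, -0.0, -1.0]]
force: [0.0, -2.1, -0.9]
finger_gap: 0.0502
gripper_force: 30.0
```

View pics/w8.png

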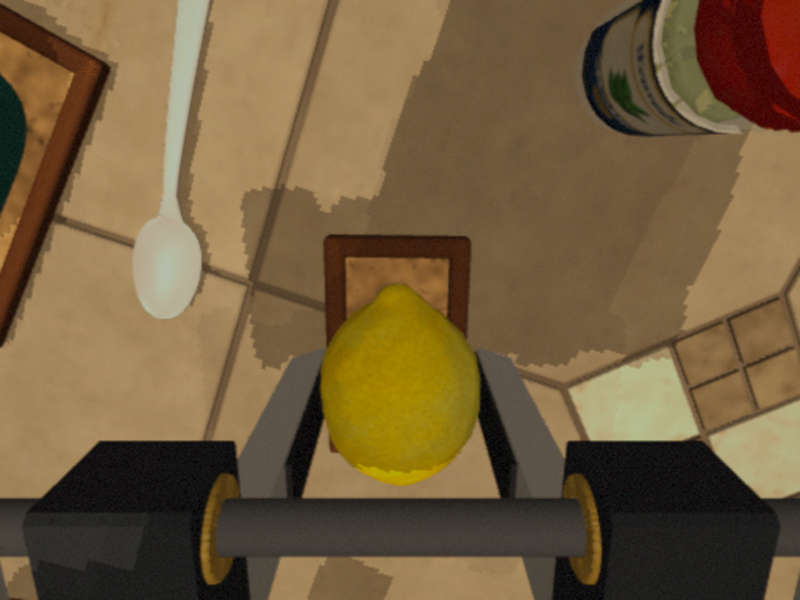

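The lemon is aligned with the oblong recess: stand edges at columns 324/471, near edge at row 236; lemon tip (398,284), far end (401,486).

```bash
python3 - <<'E'
from h import *
s=get_state();d=snapshot("wrist");R,t=wcam(d,s)
q=lambda X,Y,z:pix(d,X/1.5625-.18,Y/1.5625-.18,z,R,t)
T=lambda p:(np.array(s["ee_rot"]).T@(p-s["eef_pos"])*100).round(2)
print("stand near edge",T(q(397.5,236,.011)),"want 4.6; lemon ends",T(q(398,284,.05)),T(q(401,486,.055)))
E
```

```text
stand near edge [ 4.53 -0.13  4.37] want 4.6; lemon ends [ 3.69 -0.09  0.47] [-3.14  0.01 -0.03]
```

```bash
python3 -m creep '[255,-0.1,-0.05,0,0, 255,-0.25,-0.1,0.3,0, 255,-0.25,-0.1,0.7,0, 255,-0.25,-0.1,1.0,0, 255,-0.25,-0.1,1.3,0, 255,-0.25,-0.1,1.5,0, 255,-0.25,-0.1,1.6,0, 255,-0.25,-0.1,1.6,0]'
```

```text
clock: 32.88
eef_pos: [0.4604, 0.0948, 0.0385]
ee_rot: [[-0.943, -0.334, -0.0], [-0.334, 0.943, -0.0], [0.0, -0.0, -1.0]]
force: [-0.8, -0.2, 0.8]
finger_gap: 0.0507
gripper_force: 30.0
```

```bash
python3 -m creep '[255,0,0,0.05,0, 255,0,0,0.1,0, 255,0,0,0.1,0]'
```

```text
clock: 33.25
eef_pos: [0.4605, 0.0949, 0.0383]
ee_rot: [[-0.943, -0.334, 0.0], [-0.334, 0.943, 0.0], [-0.0, 0.0, -1.0]]
force: [-7.5, -1.6, 25.9]
finger_gap: 0.0507
gripper_force: 30.0
```

Contact at the expected height. I'll ease off, release, retreat and look.

```bash
python3 -m creep '[255,0,0,-0.05,0, 255,0,0,-0.1,0, 160,0,0,-0.1,0, 110,0,0,-0.1,0, 70,0,0,-0.1,0, 30,0,0,-0.1,0, 0,0,0,-0.1,0, 0,0,0,-0.1,0, 0,0,0,-1.5,0, 0,0,0,-5,0, 0,0,0,-10,0, 0,0,0,-15,0, 0,0,0,-18,0, 0,0,0,-20,0, 0,-3,8,-20,0, 0,-6,14,-20,0, 0,-9,20,-20,0, 0,-9,24,-20,0, 0,-9,24,-20,0]'
python3 - <<'E'
from h import *
im=snapshot("top")["image"][:,:,::-1]
c=im[140:240,190:425];cv2.imwrite("pics/f1.png",cv2.resize(c,(799,340),interpolation=cv2.INTER_CUBIC))
E
```

```text
clock: 35.62
eef_pos: [0.4633, 0.3552, 0.2379]
ee_rot: [[-0.941, -0.339, -0.0], [-0.339, 0.941, 0.001], [0.0, 0.001, -1.0]]
force: [-0.1, -1.0, -0.4]
finger_gap: 0.0943
gripper_force: 0.0
```

View pics/f1.png

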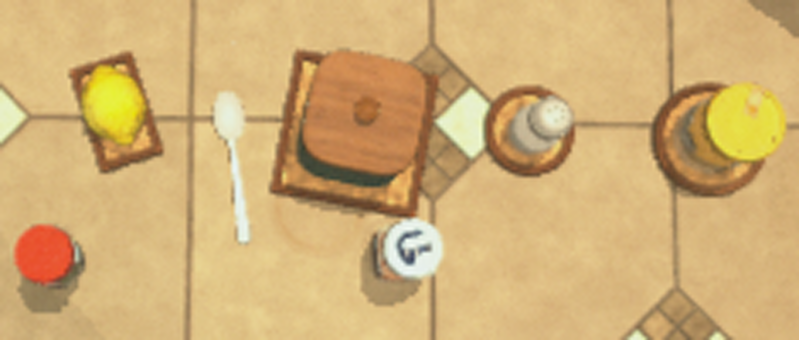

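All four items stand in their recesses and the spice jar hasn't moved. I'll check centring numerically: lemon (114,104), knob (367,109), salt cap (551,117), honey lid (745,121).

```bash
python3 - <<'E'
from h import *
d=snapshot("top")
p=lambda X,Y,z:pix(d,190+X/3.4-.35,140+Y/3.4-.35,z).round(4)
print("lemon",p(114.5,104,.031),"ends",p(101,66,.031),p(127,145,.031),"obl",p(116,112,.011))
print("knob",p(367,109,.124),"sq",p(355.5,133,.011));print("salt",p(551,117,.096),p(529,131,.011));print("honey",p(745,121,.093),p(711,138,.011));print("spice",p(411,249,.098))
E
```

```text
lemon [0.4609 0.0942 0.031 ] ends [0.4929 0.1062 0.031 ] [0.4267 0.083  0.031 ] obl [0.4577 0.0943 0.011 ]
knob [ 0.4434 -0.1058  0.124 ] sq [ 0.4426 -0.1082  0.011 ]
salt [ 0.4441 -0.2531  0.096 ] [ 0.4465 -0.2547  0.011 ]
honey [ 0.4437 -0.4062  0.093 ] [ 0.4427 -0.4082  0.011 ]
spice [ 0.3387 -0.1429  0.098 ]
```

```bash
python3 -c "
from station import *
print(job_done())"
```

```text
the job is handed in; nothing more can be done
None
```

The canister, honey jar, salt shaker and lemon are each set down in their matching stands, centred to about 3 mm by the last picture, the spice jar was left where it was, and the job was handed in at about 36 s.

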